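# Clear the leather bench into its trays

## Robot

A 7-joint arm with a two-finger parallel gripper is mounted at the origin on a cart in front of the work surface, level with it; the furniture and walls round the work are solid. World frame = base frame: x ahead of the robot, y to its left, z up, the work surface at z = 0. Lengths are in m, angles in rad, forces in N, time in s.
With the tool pointing down it reaches from about 0.35 to 0.9 m from the base axis. Payload 19.9 kg.
Tool frame: the origin (TCP) lies midway between the tips of the shut fingers; the grasp point (between the pads) lies 19 mm behind it (r.hold_point_z is the distance from the TCP to the grasp point, in m); z points along the fingers, y is the line along which they close (so a half turn about z gives the same grasp; the last joint's range is limited). The gripper opens to 94 mm and grips with 3 to 60 N. Pads are 16 mm wide; open, the fingers measure 119 mm over their backs; the gripper's body (75 mm by 177 mm) begins 78 mm behind the grasp point.
Start: joints at [1.135, 0.417, -0.01, 1.614, 0.005, 1.111, -0.053], TCP at [0.24, -0.577, 0.205] pointing down, gripper open.
Joint ranges: [-2.81, 2.81], [-0.39, 2.02], [-1.27, 1.25], [0.06, 2.57], [-1.19, 4.33], [0.19, 2], [-2.82, 2.82]. Speed limits (rad/s): [1.89, 1.89, 2.39, 2.39, 3.01, 3.01, 3.01].

## Interface

Orientations are given as a rotation vector (axis times angle).
In Python, from station import telemetry, snapshot, calibration, order, recognise, silhouettes, r gives the robot as it stands.
- The arm moves only by the tool move_arm, never from a script. Its arguments are lists of equal length, an entry for each row: "translation": the shift along the tool's x, y, z in units of 150 mm (1.0 is 150 mm), a list of three; "delta_rot": the turn, a rotation vector about the tool's x, y, z in units of 180 degrees (1.0 is 180 degrees), a list of three. A call has 1 to 10 rows; each row is the pose to reach, as a shift and turn from the pose commanded when the call began, along the tool's axes at that moment, turning the shorter way round; what a row does not reach only later rows make up. A row lasts 1/8 s, in which the tool goes at most 62.5 mm and 10.7 degrees, less where a joint would pass 70% of its speed; a pose out of reach is approached as far as the arm can. A call with a number of a shift or a turn outside -1 to 1 is refused whole. A call with a gripper value outside its range is refused whole. "grip" is the opening, from -1 (shut) to 1 (fully open), set as the call begins (left out, the last holds). The fingers move at their own pace and stop on an object; "grip_force" is the grip in N (left out, the last holds). Time passes only in rows, so rows that repeat a pose let the fingers close. It gives the time, the measured TCP pose, the force, the opening and the grip force at its end, in the units of the state.
- telemetry.state(): the state, without advancing time (a new reading comes with each control period).
- snapshot(name): name is "side" or "top"; returns the picture (384x512x3 uint8, blue, green, red); there is no depth.
- calibration(name): a dict with "mtx" (3x3 intrinsics, pixels), "xyz" and "orientation" of the camera in the world. Camera axes: x right, y up, looking along -z (the intrinsics and any distortion apply to the point x, -y, -z); pixel columns grow to the right and rows downward; lengths in m; the calibration is good to about 2 mm. A picture is of the moment at which its call begins. calibration takes no time and is no camera call.
- order.job_done(): hands the job in; it is judged then, once.
Trained networks look in the newest picture that a camera, given by its name, has taken for a name from the list of things; names that differ only in an ending like _2 or _b are one class to them, and where a whole thing is asked for, a point or a joint stands for the part that bears it (a point fixed in the world has none). Each returns a list of dicts, best first, with "confidence" (0 to 1); they miss things now and then, are a little off and sometimes report something else, mostly with a low value. They report only what shows in the picture. A call takes as long as a camera call.
- recognise(camera, label): "rect" ([centre column, centre row, width, height] in pixels, round what is visible of it).
- silhouettes(camera, label): "region" (384x512 bool, what is visible of it) and "rect" ([centre column, centre row, width, height] in pixels, round what is visible of it).
The state is a dict: "clock": time; "joint_positions": joint angles; "qd": joint speeds; "tau": joint torques, N m; "ee_pos": TCP position; "orientation": TCP orientation; "ft_force": force on the tool from outside, world axes, zero at the start; "ft_torque": the same for the moment, N m; "finger_gap": finger opening in m; "gripper_force": force on a finger pad.
Only numpy, scipy, OpenCV 4.12 (cv2) and the standard library are available. Lean on these libraries where they do the work, as an engineer would, in place of code of your own. Each camera call takes 0.05 s, during which the arm holds its last target. There are 200 camera calls.

## Task

Sort the small supplies on the bench into the trays where they belong: stack the two thread spools upright in the square wooden tray, black at the bottom and red squarely on top of it; stand the brown and the black dye bottle upright in the white tray, one in each bay (either way round); and lay the yellow lump of beeswax flat, grooves up, in the round brass dish. Leave the sand-coloured spool standing where it is, it is still in use, and do not let a dye bottle tip over.

Things in the scene. Friction and masses are not known exactly. Their poses are not given: they have to be found in the camera images.
- black_spool: Black-thread spool: thread spool standing upright, pale flanges at both ends with a 33 mm round label in the thread's colour on the top one, 43 mm in diameter and 52 mm high, about 60 g; solid, to be gripped round its side from above. Origin: centre of its underside; z up along its axis.
- red_spool: Red-thread spool: thread spool standing upright, pale flanges at both ends with a 33 mm round label in the thread's colour on the top one, 43 mm in diameter and 52 mm high, about 60 g; solid, to be gripped round its side from above. Origin: centre of its underside; z up along its axis.
- sand_spool: Sand-coloured (pale tan) thread spool, a bystander to be left standing: same size and build, 43 mm in diameter and 52 mm high. Origin: centre of its underside.
- brown_dye: Brown dye bottle, 34 mm in diameter, 74 mm high (straight body to about 50 mm, then a shoulder and a narrower black cap 19 mm wide), about 60 g, standing upright. Origin: centre of its underside; z up along its axis.
- black_dye: Black dye bottle, 34 mm in diameter, 74 mm high (straight body to about 50 mm, then a shoulder and a narrower black cap 19 mm wide), about 60 g, standing upright. Origin: centre of its underside; z up along its axis.
- wax_lump: Yellow lump of beeswax with thread grooves on top, rounded block 34 mm (its x) by 46 mm (its y) by 19 mm high, about 60 g, lying flat. Origin: centre of its underside; z up. Best gripped across its x sides.
- bench_board: Flat grey board, fixed, 400 mm (x) by 602 mm (y) and 8 mm thick, on which all the trays and supplies stand; a marker pen, 13 mm high, lies along its left (+y) edge near the robot and is only clutter. Origin: centre of its underside, at bench height.
- thread_tray: Square tray of light wood, fixed to the board, one compartment: outer 100 x 100 mm, 16 mm high, walls and floor 5 mm (inside 90 x 90 mm). Origin: centre of its underside; the inner floor is 5 mm above it.
- dye_tray: White oblong tray, fixed to the board: outer 100 mm (its x) by 150 mm (its y), 18 mm high, walls and floor 4 mm; a 4 mm wall across the middle parts it into two equal bays, centred 36 mm from the origin along its +y and -y. Origin: centre of its underside; the inner floor is 4 mm above it.
- wax_dish: Round brass dish, fixed to the board: 110 mm across at the foot, 116 mm at the rim, 12 mm high, walls and floor 3 mm. Origin: centre of its underside; the inner floor is 3 mm above it.

How it is judged:
By the outcome, as a careful person would: the job done as asked, in the order asked, and still so for the second after the job is handed in, with the robot touching nothing.
It also fails if it takes over 125 s, if anything falls off the work surface, if the arm or the gripper's body presses on something with over 40 N, if the wrist force passes 120 N, or if a joint passes its speed limit or range.

## Working session

There is one attempt and no reset: what is moved stays moved. The work goes in short steps, Python scripts to look and compute and a tool call to move; the robot and the scene stay as the last step left them, time stands still between calls to the robot, and variables do not carry over. Pictures are saved under pics/ and viewed, at most 14 in all, crops included, and the job is handed in when it is done.

Besides the shell and the picture viewer there is one more tool, called after "Request:" as name(argument=value, ...) on one line, values as JSON. move_arm: Moves the arm, as the interface text tells. Its arguments: {"type":"object","properties":{"translation":{"type":"array"},"delta_rot":{"type":"array"},"grip":{"type":"number"},"grip_force":{"type":"number"}},"required":["translation","delta_rot"]}

```bash
mkdir -p pics; ls; python3 - <<'E'
from station import telemetry, snapshot, calibration, order, recognise, silhouettes, r
import cv2,numpy as np
s=telemetry.state();print({k:np.round(v,3).tolist() for k,v in s.items()})
for n in("side","top"):
    cv2.imwrite(f"pics/{n}0.png",snapshot(n)); print(n,calibration(n))
    for l in "black_spool red_spool sand_spool brown_dye black_dye wax_lump thread_tray dye_tray wax_dish".split():
        print(l,[(np.round(d["rect"],1).tolist(),round(d["confidence"],2)) for d in recognise(n,l)[:3]])
E
```

```text
pics
{'clock': 0.0, 'joint_positions': [1.135, 0.418, -0.01, 1.614, 0.005, 1.111, -0.053], 'qd': [0.0, 0.002, -0.001, 0.0, 0.0, 0.001, 0.0], 'tau': [0.001, -85.124, 0.639, -42.601, -0.049, 0.019, 0.0], 'ee_pos': [0.24, -0.577, 0.205], 'orientation': [-3.079, -0.616, 0.001], 'ft_force': [-0.099, 0.784, 0.346], 'ft_torque': [0.033, -0.039, 0.015], 'gripper_force': 0.0, 'finger_gap': 0.094}
side {'mtx': array([[462.53252183,   0.        , 254.42327912],
       [  0.        , 462.53252183, 188.07604603],
       [  0.        ,   0.        ,   1.        ]]), 'xyz': array([ 0.57857539, -1.0148488 ,  0.71021808]), 'orientation': array([0.90060265, 0.03817693, 0.04882603])}
black_spool [([301.9, 208.8, 51.5, 36.4], 0.23)]
red_spool [([202.2, 204.6, 20.7, 28.2], 0.59)]
sand_spool [([262.7, 164.4, 11.4, 28.0], 0.81)]
brown_dye [([215.6, 172.3, 13.1, 27.6], 0.86)]
black_dye [([253.2, 188.7, 13.6, 35.2], 0.61)]
wax_lump [([228.4, 155.8, 19.0, 14.7], 0.52)]
thread_tray [([303.5, 208.3, 51.0, 38.3], 0.73)]
dye_tray [([316.2, 161.9, 41.9, 40.0], 0.86)]
wax_dish [([264.2, 257.8, 55.3, 49.2], 0.92)]
top {'mtx': array([[363.69989487,   0.        , 252.72207434],
       [  0.        , 363.69989487, 192.72725664],
       [  0.        ,   0.        ,   1.        ]]), 'xyz': array([ 0.44510036, -0.18406387,  0.90795559]), 'orientation': array([ 0.08061267, -0.06792383, -1.58624835])}
black_spool [([319.8, 243.6, 18.9, 19.6], 0.66)]
red_spool [([272.4, 243.2, 16.7, 17.6], 0.84)]
sand_spool [([198.0, 194.7, 13.0, 16.0], 0.7)]
brown_dye [([227.4, 236.7, 15.4, 14.0], 0.44)]
black_dye [([250.2, 196.7, 16.7, 15.8], 0.57)]
wax_lump [([200.1, 194.9, 16.0, 18.1], 0.67), ([179.6, 231.6, 18.2, 17.9], 0.5)]
thread_tray [([259.5, 149.7, 48.2, 44.2], 0.77)]
dye_tray [([187.9, 138.2, 58.9, 45.3], 0.75)]
wax_dish [([328.6, 184.1, 44.8, 47.1], 0.76)]
```

```bash
python3 -c "
import cv2,numpy as np
a=cv2.imread('pics/side0.png');b=cv2.imread('pics/top0.png')
cv2.imwrite('pics/both0.png',cv2.resize(np.hstack([a,b]),(800,300),interpolation=cv2.INTER_AREA))"
```

```text
(no output)
```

View pics/side0.png

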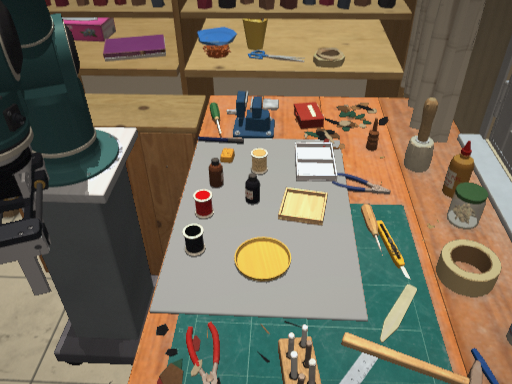

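View pics/top0.png

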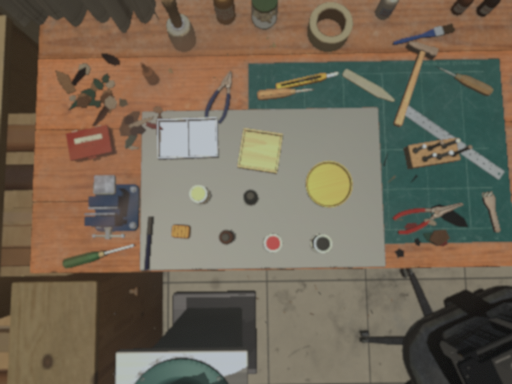

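Side view: wax (228,156), sand spool (260,160), brown (216,173), black dye (253,189), red (203,204), black spool (194,239), dish (263,258), thread tray (303,206), white tray (316,161). The top view agrees: spools (273,243), (322,243); dyes (227,237), (250,197); wax (181,231). Next I fit models to the silhouettes in both views.

```bash
cat > fit.py <<'E'
from station import telemetry, snapshot, calibration, order, recognise, silhouettes, r
import cv2,numpy as np
from scipy.spatial.transform import Rotation as R
from scipy.optimize import minimize
def proj(n,P):
    c=calibration(n); q=R.from_rotvec(c["orientation"]).inv().apply(np.asarray(P)-c["xyz"])*[1,-1,-1]
    u=q@c["mtx"].T; return u[:,:2]/u[:,2:]
t=np.linspace(0,2*np.pi,40,endpoint=False)
ring=lambda d,z:np.c_[d/2*np.cos(t),d/2*np.sin(t),0*t+z]
box=lambda a,b,z0,z1:np.array([[i*a/2,j*b/2,z] for i in(-1,1) for j in(-1,1) for z in(z0,z1)])
sp=[np.r_[ring(.043,0),ring(.043,.052)]]
bt=[np.r_[ring(.034,0),ring(.034,.05),ring(.02,.06)],np.r_[ring(.019,.055),ring(.019,.074)]]
M=dict(black_spool=sp,red_spool=sp,sand_spool=sp,brown_dye=bt,black_dye=bt,wax_lump=[box(.033,.045,0,.019)],
 thread_tray=[box(.1,.1,0,.016)],dye_tray=[box(.1,.15,0,.018)],wax_dish=[np.r_[ring(.11,0),ring(.116,.012)]])
K=4
def render(n,parts,p):
    im=np.zeros((384*K,512*K),np.uint8)
    Rz=R.from_euler("z",p[3])
    for q in parts:
        u=proj(n,Rz.apply(q)+p[:3]); h=cv2.convexHull(np.float32(u))
        cv2.fillConvexPoly(im,np.int32(np.round(((h+.5)*K-.5)*16)),255,shift=4)
    return im>0
def masks(l,near):
    m={}
    for n in near:
        d=[x for x in silhouettes(n,l) if np.hypot(*(np.array(x["rect"][:2])-near[n]))<14]
        if d: m[n]=d[0]["region"]
    return m
def fit(l,m,p0,yaw):
    up={n:cv2.resize(a.astype(np.float32),None,fx=K,fy=K,interpolation=cv2.INTER_LINEAR)>.5 for n,a in m.items()}
    def cost(v):
        p=[v[0],v[1],v[2],v[3]/10 if yaw else p0[3]]
        return -sum((render(n,M[l],p)&up[n]).sum()/(render(n,M[l],p)|up[n]).sum() for n in up)/len(up)
    x0=np.array([*p0[:3],p0[3]*10]);b=None
    for s in(.012,.006):
        S=np.vstack([x0]+[x0+s*np.eye(4)[i]*(80 if i==3 else 1) for i in range(4 if yaw else 3)]) if yaw else None
        f=cost if yaw else (lambda v:cost([*v,0]))
        z0=x0 if yaw else x0[:3]
        S=np.vstack([z0]+[z0+(s*(80 if i==3 else 1))*np.eye(len(z0))[i] for i in range(len(z0))])
        b=minimize(f,z0,method="Nelder-Mead",options=dict(initial_simplex=S,maxiter=160,xatol=2e-4,fatol=1e-4))
        x0[:len(z0)]=b.x
    return np.r_[x0[:3],x0[3]/10],-b.fun
def ground(n,px,z):
    c=calibration(n); d=np.linalg.inv(c["mtx"])@[*px,1]; d=R.from_rotvec(c["orientation"]).apply(d*[1,-1,-1])
    return c["xyz"]+d*(z-c["xyz"][2])/d[2]
E
python3 - <<'E'
from fit import *
N=dict(black_spool=((194,239),(321,243)),red_spool=((203,204),(273,243)),sand_spool=((260,160),(198,194)),brown_dye=((216,173),(227,237)),
black_dye=((253,189),(250,197)),wax_lump=((228,156),(180,231)),thread_tray=((303,206),(260,150)),dye_tray=((316,161),(188,138)),wax_dish=((263,258),(328,184)))
ov={}
for n in("side","top"): ov[n]=cv2.resize(snapshot(n),None,fx=K,fy=K)
for l,(a,b) in N.items():
    m=masks(l,dict(side=a,top=b)); g=ground("top",b,.03)
    for n in m: print(l,n,m[n].sum(),end=" ")
    p,s=fit(l,m,[g[0],g[1],.008,0],l in("wax_lump","thread_tray","dye_tray"))
    print(np.round(p,4),round(s,3))
    for n in ov:
        c,_=cv2.findContours(render(n,M[l],p).astype(np.uint8),0,1);cv2.drawContours(ov[n],c,-1,(255,0,255),1)
        if n in m:
            c,_=cv2.findContours(cv2.resize(m[n].astype(np.uint8),None,fx=K,fy=K,interpolation=0),0,1);cv2.drawContours(ov[n],c,-1,(0,255,0),1)
cv2.imwrite("pics/ovs.png",cv2.resize(ov["side"][130*K:290*K,170*K:350*K],(675,600)));cv2.imwrite("pics/ovt.png",cv2.resize(ov["top"][100*K:275*K,140*K:390*K],(800,560)))
E
```

```text
black_spool side 587 black_spool top 337 [ 0.4053 -0.3373  0.0053  0.    ] 0.92
red_spool side 450 red_spool top 272 [ 0.4084 -0.2212  0.004   0.    ] 0.898
sand_spool side 360 sand_spool top 296 [ 0.5276 -0.0483  0.0039  0.    ] 0.886
brown_dye side 362 brown_dye top 138 [ 0.4219 -0.1129  0.0064  0.    ] 0.821
black_dye side 390 black_dye top 165 [ 0.5164 -0.1707  0.0057  0.    ] 0.895
wax_lump side 174 wax_lump top 250 [ 0.4396 -0.      0.006  -0.0556] 0.831
thread_tray side 1448 thread_tray top 1668 [ 0.6353 -0.1963  0.0049 -0.1694] 0.964
dye_tray side 1564 dye_tray top 2484 [ 0.6696 -0.0157  0.0037  0.0228] 0.966
wax_dish side 1981 wax_dish top 1724 [ 0.5483 -0.3651  0.0052  0.    ] 0.973
```

View pics/ovs.png

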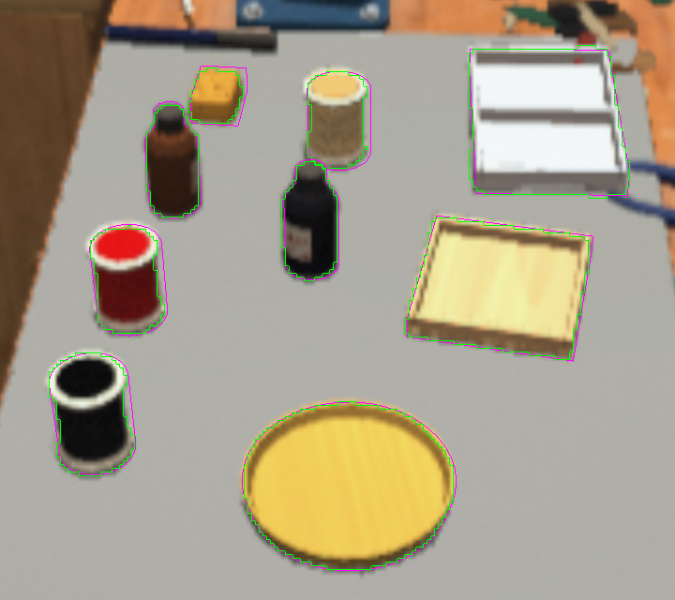

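View pics/ovt.png

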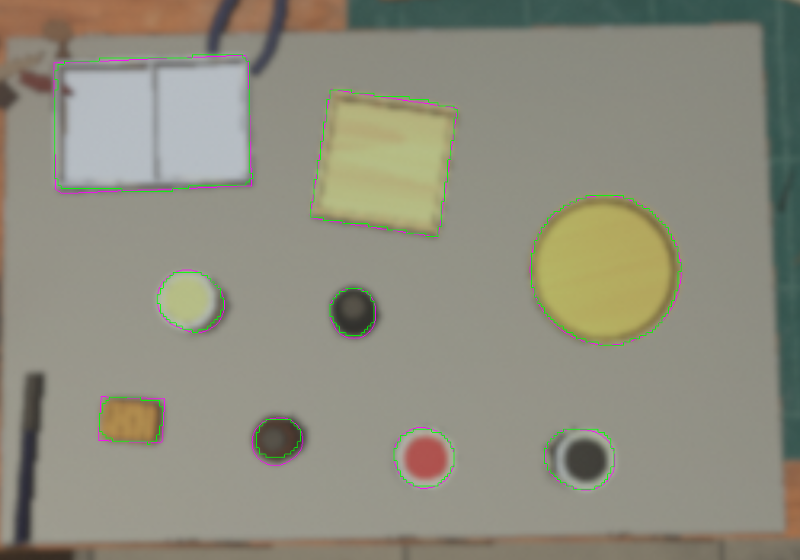

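Request:
move_arm(translation=[[0.4,-0.12,0],[0.8,-0.24,0],[0.995,-0.307,0],[0.995,-0.307,0],[0.995,-0.307,0]], delta_rot=[[0,0,0.05],[0,0,0.1],[0,0,0.1257],[0,0,0.1257],[0,0,0.1257]], grip=1)

```text
clock: 2.62
ee_pos: [0.3597, -0.4776, 0.2055]
orientation: [3.141, 0.0, -0.001]
ft_force: [-0.7, -0.7, -0.1]
finger_gap: 0.0942
gripper_force: 0.0
```

Request:
move_arm(translation=[[0.1,-0.35,0.2],[0.2,-0.7,0.45],[0.302,-0.931,0.7],[0.302,-0.931,0.7],[0.302,-0.931,0.7],[0.302,-0.931,0.7]], delta_rot=[[0,0,0],[0,0,0],[0,0,0],[0,0,0],[0,0,0],[0,0,0]])

```text
clock: 3.38
ee_pos: [0.4054, -0.3391, 0.1012]
orientation: [3.14, -0.003, 0.001]
ft_force: [-0.2, 0.1, -0.1]
finger_gap: 0.0939
gripper_force: 0.0
```

```bash
python3 - <<'E'
from fit import *
a=snapshot("side");b=snapshot("top")
cv2.imwrite("pics/c1.png",np.hstack([cv2.resize(a[150:300,140:280],(375,400)),cv2.resize(b[180:300,260:380],(400,400))]))
print(proj("side",[[.405,-.338,.06]]),proj("top",[[.405,-.338,.06]]))
E
```

```text
[[192.86114966 230.02683229]] [[322.95101341 243.47837787]]
```

View pics/c1.png

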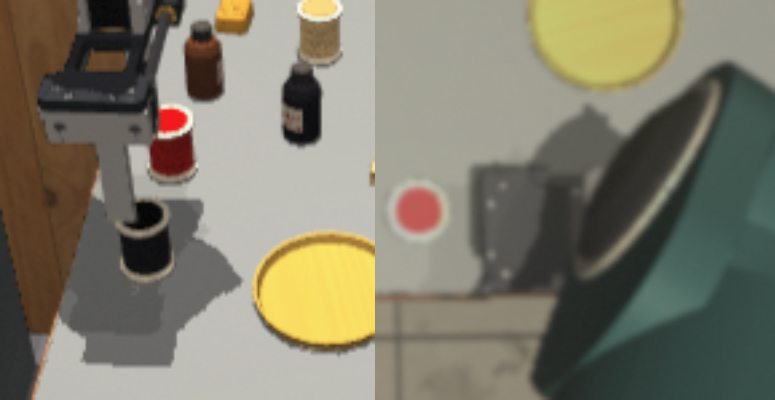

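The side crop shows the gripper straddling the black spool with the near finger at crop (118,190). The top view is blocked by the arm. Descending to grip.

Request:
move_arm(translation=[[0,0,0.15],[0,0,0.3],[0,0,0.45],[0,0,0.51],[0,0,0.51],[0,0,0.51]], delta_rot=[[0,0,0],[0,0,0],[0,0,0],[0,0,0],[0,0,0],[0,0,0]])

```text
clock: 4.22
ee_pos: [0.4061, -0.3378, 0.0248]
orientation: [3.141, -0.0, 0.001]
ft_force: [-0.6, 0.3, 0.3]
finger_gap: 0.0941
gripper_force: 0.0
```

Request:
move_arm(translation=[[0,0,0],[0,0,0],[0,0,0],[0,0,0],[0,0,0],[0,0,0],[0,0,0],[0,0,0]], delta_rot=[[0,0,0],[0,0,0],[0,0,0],[0,0,0],[0,0,0],[0,0,0],[0,0,0],[0,0,0]], grip=-0.4, grip_force=20)

```text
clock: 5.22
ee_pos: [0.4057, -0.3373, 0.0239]
orientation: [-3.142, 0.0, 0.0]
ft_force: [-0.2, -0.2, 0.1]
finger_gap: 0.0428
gripper_force: 20.0
```

Request:
move_arm(translation=[[0,0,-0.15],[0,0,-0.35],[0,0,-0.55],[0,0,-0.65],[0.15,-0.1,-0.65],[0.35,-0.2,-0.65],[0.6,-0.35,-0.65],[0.8,-0.45,-0.65],[0.95,-0.55,-0.65],[0.95,-0.55,-0.65]], delta_rot=[[0,0,0],[0,0,0],[0,0,0],[0,0,0],[0,0,0],[0,0,0],[0,0,0],[0,0,0],[0,0,0],[0,0,0]])

```text
clock: 6.48
ee_pos: [0.5493, -0.253, 0.1205]
orientation: [-3.14, -0.004, 0.001]
ft_force: [-0.3, 0.2, -0.9]
finger_gap: 0.0427
gripper_force: 20.0
```

Request:
move_arm(translation=[[0.2,-0.13,0],[0.4,-0.26,0],[0.57,-0.39,0],[0.57,-0.39,0],[0.57,-0.39,0.15],[0.57,-0.39,0.3],[0.57,-0.39,0.42],[0.57,-0.39,0.42],[0.57,-0.39,0.42]], delta_rot=[[0,0,0],[0,0,0],[0,0,0],[0,0,0],[0,0,0],[0,0,0],[0,0,0],[0,0,0],[0,0,0]])

```text
clock: 7.6
ee_pos: [0.634, -0.1968, 0.0592]
orientation: [3.141, -0.001, 0.001]
ft_force: [-0.6, -0.4, 0.0]
finger_gap: 0.0425
gripper_force: 20.0
```

```bash
python3 - <<'E'
from fit import *
a=snapshot("side");b=snapshot("top");print(np.round(telemetry.state()["ee_pos"],4))
cv2.imwrite("pics/c2.png",np.hstack([cv2.resize(a[130:250,210:350],(466,400)),cv2.resize(b[100:200,180:260],(320,400))]))
E
```

```text
[ 0.6342 -0.1966  0.0594]
```

View pics/c2.png

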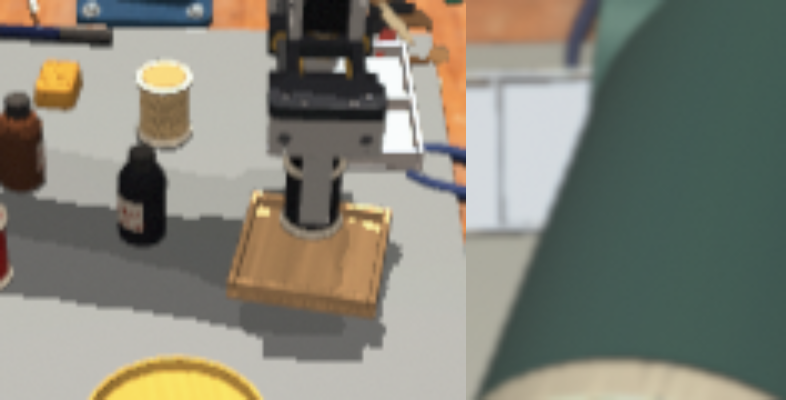

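The held spool hangs upright over the wooden tray, which spans crop (230–390, 195–315). Lowering it onto the floor.

Request:
move_arm(translation=[[0,0,0.07],[0,0,0.14],[0,0,0.18],[0,0,0.2],[0,0,0.2],[0,0,0.2],[0,0,0.2]], delta_rot=[[0,0,0],[0,0,0],[0,0,0],[0,0,0],[0,0,0],[0,0,0],[0,0,0]])

```text
clock: 8.57
ee_pos: [0.6337, -0.1962, 0.0288]
orientation: [-3.141, 0.0, 0.001]
ft_force: [-4.8, 1.8, 7.5]
finger_gap: 0.0424
gripper_force: 20.0
```

Request:
move_arm(translation=[[0,0,0],[0,0,0],[0,0,0],[0,0,0],[0,0,0]], delta_rot=[[0,0,0],[0,0,0],[0,0,0],[0,0,0],[0,0,0]], grip=0.4)

```text
clock: 9.2
ee_pos: [0.6338, -0.1963, 0.0284]
orientation: [-3.142, 0.0, -0.0]
ft_force: [-1.0, 1.1, -0.6]
finger_gap: 0.0662
gripper_force: 0.0
```

Request:
move_arm(translation=[[0,0,-0.15],[0,0,-0.4],[0,0,-0.65],[-0.2,-0.01,-0.75],[-0.5,0.0,-0.75],[-0.75,0.0,-0.75],[-1,0.0,-0.75],[-1,0.0,-0.75],[-1,0.0,-0.75]], delta_rot=[[0,0,0],[0,0,0],[0,0,0],[0,0,0],[0,0,0],[0,0,0],[0,0,0],[0,0,0],[0,0,0]], grip=1)

```text
clock: 10.32
ee_pos: [0.4844, -0.1964, 0.1413]
orientation: [3.141, -0.0, 0.001]
ft_force: [0.7, -0.4, 0.6]
finger_gap: 0.0939
gripper_force: 0.0
```

Request:
move_arm(translation=[[-0.25,0.08,0],[-0.507,0.165,0],[-0.507,0.165,0],[-0.507,0.165,0.2],[-0.507,0.165,0.4],[-0.507,0.165,0.6],[-0.507,0.165,0.775],[-0.507,0.165,0.775],[-0.507,0.165,0.775]], delta_rot=[[0,0,0],[0,0,0],[0,0,0],[0,0,0],[0,0,0],[0,0,0],[0,0,0],[0,0,0],[0,0,0]])

```text
clock: 11.45
ee_pos: [0.4087, -0.2211, 0.0254]
orientation: [3.141, 0.001, 0.001]
ft_force: [-0.1, -0.1, 0.2]
finger_gap: 0.0943
gripper_force: 0.0
```

Request:
move_arm(translation=[[0,0,0],[0,0,0],[0,0,0],[0,0,0],[0,0,0],[0,0,0],[0,0,0],[0,0,0]], delta_rot=[[0,0,0],[0,0,0],[0,0,0],[0,0,0],[0,0,0],[0,0,0],[0,0,0],[0,0,0]], grip=-0.4, grip_force=20)

```text
clock: 12.45
ee_pos: [0.4077, -0.2212, 0.0247]
orientation: [3.142, -0.0, 0.0]
ft_force: [-0.1, -1.0, 1.7]
finger_gap: 0.0422
gripper_force: 20.0
```

Request:
move_arm(translation=[[0,0,-0.15],[0,0,-0.35],[0,0,-0.55],[0,0,-0.75],[0,0,-0.9],[0,0,-0.9]], delta_rot=[[0,0,0],[0,0,0],[0,0,0],[0,0,0],[0,0,0],[0,0,0]])

```text
clock: 13.2
ee_pos: [0.4084, -0.2214, 0.1608]
orientation: [3.141, -0.0, 0.003]
ft_force: [-0.3, 0.2, -0.8]
finger_gap: 0.0427
gripper_force: 20.0
```

```bash
python3 - <<'E'
from fit import *
print(np.round(telemetry.state()["ee_pos"],4))
a=snapshot("side");b=snapshot("top")
m=masks("black_spool",dict(side=(300,190),top=(260,150))); print({n:m[n].sum() for n in m})
for q in m: print(q,[np.round(d["rect"]) for d in silhouettes(q,"black_spool")])
if m: print(fit("black_spool",m,[.634,-.196,.012,0],False))
cv2.imwrite("pics/c3.png",np.hstack([cv2.resize(a[130:250,170:350],(450,300)),cv2.resize(b[100:200,180:300],(350,300))]))
E
```

```text
[ 0.4084 -0.2214  0.1608]
{'side': np.int64(479), 'top': np.int64(315)}
side [array([304., 198.,  17.,  32.])]
top [array([258., 150.,  17.,  20.])]
(array([ 0.6326075 , -0.19428222,  0.01108373,  0.        ]), np.float64(0.9144725119476383))
```

View pics/c3.png

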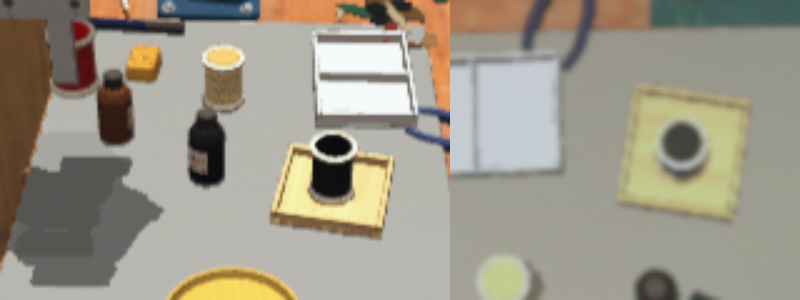

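The black spool stands upright, centred in the tray (side crop (333,170), top crop (682,147)). The held red spool is level. Carrying red over to it.

Request:
move_arm(translation=[[0.15,-0.02,0],[0.35,-0.05,0],[0.55,-0.09,0],[0.75,-0.12,0],[0.9,-0.15,0],[1,-0.167,0],[1,-0.167,0],[1,-0.167,0]], delta_rot=[[0,0,0],[0,0,0],[0,0,0],[0,0,0],[0,0,0],[0,0,0],[0,0,0],[0,0,0]])

```text
clock: 14.5
ee_pos: [0.5569, -0.1964, 0.1595]
orientation: [3.142, -0.001, -0.001]
ft_force: [-0.9, -0.4, -0.7]
finger_gap: 0.0425
gripper_force: 20.0
```

Request:
move_arm(translation=[[0.15,0,0],[0.3,0,0],[0.42,0,0],[0.49,0,0],[0.49,0,0.1],[0.49,0,0.2],[0.49,0,0.3],[0.49,0,0.4],[0.49,0,0.4],[0.49,0,0.4]], delta_rot=[[0,0,0],[0,0,0],[0,0,0],[0,0,0],[0,0,0],[0,0,0],[0,0,0],[0,0,0],[0,0,0],[0,0,0]])

```text
clock: 15.75
ee_pos: [0.6314, -0.1961, 0.1]
orientation: [3.142, -0.0, 0.001]
ft_force: [0.5, -0.9, -0.5]
finger_gap: 0.0426
gripper_force: 20.0
```

```bash
python3 - <<'E'
from fit import *
a=snapshot("side");print([np.round(telemetry.state()["ee_pos"],4) for _ in range(3)])
cv2.imwrite("pics/c4.png",cv2.resize(a[140:240,250:350],(500,500)))
E
```

```text
[array([ 0.6316, -0.1962,  0.1003]), array([ 0.6316, -0.1962,  0.1003]), array([ 0.6316, -0.1962,  0.1003])]
```

View pics/c4.png

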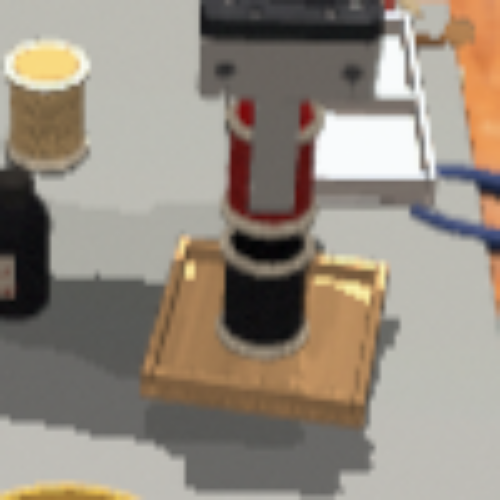

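Red hangs just above black: its base is at crop x≈220–315 and black's top flange at 222–308, aligned to about 1 mm. Setting down.

Request:
move_arm(translation=[[0,0,0.04],[0,0,0.08],[0,0,0.1],[0,0,0.12],[0,0,0.125],[0,0,0.125],[0,0,0.125]], delta_rot=[[0,0,0],[0,0,0],[0,0,0],[0,0,0],[0,0,0],[0,0,0],[0,0,0]])

```text
clock: 16.68
ee_pos: [0.6315, -0.1962, 0.0817]
orientation: [3.141, -0.0, 0.001]
ft_force: [-4.1, 0.7, 9.7]
finger_gap: 0.0428
gripper_force: 20.0
```

Contact at the expected height; releasing and rising.

Request:
move_arm(translation=[[0,0,0],[0,0,0],[0,0,0],[0,0,0],[0,0,0],[0,0,0]], delta_rot=[[0,0,0],[0,0,0],[0,0,0],[0,0,0],[0,0,0],[0,0,0]], grip=0.6)

```text
clock: 17.42
ee_pos: [0.6312, -0.1961, 0.0809]
orientation: [-3.142, 0.0, 0.0]
ft_force: [0.3, 0.4, -0.0]
finger_gap: 0.0752
gripper_force: 0.0
```

Request:
move_arm(translation=[[0,0,-0.15],[0,0,-0.35],[0,0,-0.55],[-0.2,0,-0.6],[-0.5,0,-0.6],[-0.75,0,-0.6],[-1,0,-0.6],[-1,0,-0.6],[-1,0,-0.6]], delta_rot=[[0,0,0],[0,0,0],[0,0,0],[0,0,0],[0,0,0],[0,0,0],[0,0,0],[0,0,0],[0,0,0]], grip=1)

```text
clock: 18.55
ee_pos: [0.4818, -0.1961, 0.1713]
orientation: [3.141, 0.0, 0.001]
ft_force: [0.4, -0.2, 0.8]
finger_gap: 0.0941
gripper_force: 0.0
```

```bash
python3 - <<'E'
from fit import *
s=telemetry.state();print(np.round(s["ee_pos"],4))
a=snapshot("side");b=snapshot("top")
m=masks("red_spool",dict(side=(304,180),top=(258,150))); print({n:m[n].sum() for n in m})
if m: print(fit("red_spool",m,[.633,-.196,.065,0],False))
for l,q in dict(brown_dye=((216,173),(227,237)),black_dye=((253,189),(250,197))).items():
    m=masks(l,dict(side=q[0],top=q[1]));print(l,list(m), fit(l,m,[*{'b':(.42,-.113),'l':(.516,-.17)}['b' if l[1]=='r' else 'l'],.008,0],False) if m else 0)
cv2.imwrite("pics/c5.png",np.hstack([cv2.resize(a[110:260,170:350],(420,350)),cv2.resize(b[110:260,180:340],(373,350))]))
E
```

```text
[ 0.4818 -0.1961  0.1713]
{'side': np.int64(507), 'top': np.int64(180)}
(array([ 0.63270597, -0.19428201,  0.0631045 ,  0.        ]), np.float64(0.6781211314231347))
brown_dye ['side'] (array([ 0.41476848, -0.07928337, -0.0199892 ,  0.        ]), np.float64(0.9328022168340838))
black_dye ['side'] (array([ 0.51450592, -0.15843826, -0.00383517,  0.        ]), np.float64(0.9394123915360024))
```

View pics/c5.png

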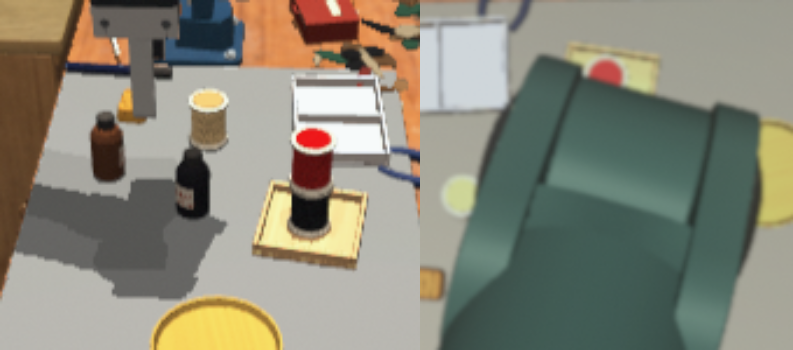

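The red spool stands squarely on the black one (side crop x≈312 for both, and the fits agree to 0.1 mm). Next is the brown bottle.

Request:
move_arm(translation=[[-0.2,-0.27,0],[-0.405,-0.547,0],[-0.405,-0.547,0],[-0.405,-0.547,0.25],[-0.405,-0.547,0.5],[-0.405,-0.547,0.75],[-0.405,-0.547,0.9],[-0.405,-0.547,0.98],[-0.405,-0.547,0.98],[-0.405,-0.547,0.98]], delta_rot=[[0,0,0],[0,0,0],[0,0,0],[0,0,0],[0,0,0],[0,0,0],[0,0,0],[0,0,0],[0,0,0],[0,0,0]])

```text
clock: 20.2
ee_pos: [0.4211, -0.1142, 0.0247]
orientation: [3.141, -0.0, 0.002]
ft_force: [0.2, -0.1, 1.0]
finger_gap: 0.094
gripper_force: 0.0
```

Request:
move_arm(translation=[[0,0,0],[0,0,0],[0,0,0],[0,0,0],[0,0,0],[0,0,0],[0,0,0],[0,0,0],[0,0,0]], delta_rot=[[0,0,0],[0,0,0],[0,0,0],[0,0,0],[0,0,0],[0,0,0],[0,0,0],[0,0,0],[0,0,0]], grip=-0.5, grip_force=15)

```text
clock: 21.32
ee_pos: [0.4205, -0.114, 0.0239]
orientation: [-3.142, 0.0, 0.0]
ft_force: [-0.6, -1.0, -0.4]
finger_gap: 0.0332
gripper_force: 15.0
```

Request:
move_arm(translation=[[0,0,-0.15],[0,0,-0.35],[0,0,-0.55],[0,0,-0.75],[0.1,-0.05,-0.8],[0.25,-0.13,-0.8],[0.45,-0.24,-0.8],[0.65,-0.35,-0.8],[0.8,-0.44,-0.8],[0.8,-0.44,-0.8]], delta_rot=[[0,0,0],[0,0,0],[0,0,0],[0,0,0],[0,0,0],[0,0,0],[0,0,0],[0,0,0],[0,0,0],[0,0,0]])

```text
clock: 22.58
ee_pos: [0.5416, -0.046, 0.1425]
orientation: [-3.141, -0.003, 0.002]
ft_force: [-0.1, -1.0, -0.3]
finger_gap: 0.0332
gripper_force: 15.0
```

Request:
move_arm(translation=[[0.2,-0.1,0],[0.45,-0.23,0],[0.65,-0.34,0],[0.855,-0.447,0],[0.855,-0.447,0],[0.855,-0.447,0.15],[0.855,-0.447,0.3],[0.855,-0.447,0.45],[0.855,-0.447,0.45],[0.855,-0.447,0.45]], delta_rot=[[0,0,0],[0,0,0],[0,0,0],[0,0,0],[0,0,0],[0,0,0],[0,0,0],[0,0,0],[0,0,0],[0,0,0]])

```text
clock: 23.82
ee_pos: [0.6688, 0.0187, 0.0771]
orientation: [3.142, -0.001, 0.001]
ft_force: [0.4, -0.9, 0.4]
finger_gap: 0.0333
gripper_force: 15.0
```

```bash
python3 - <<'E'
from fit import *
a=snapshot("side");b=snapshot("top");print(np.round(telemetry.state()["ee_pos"],4))
cv2.imwrite("pics/c6.png",np.hstack([cv2.resize(a[90:220,220:360],(430,400)),cv2.resize(b[90:200,130:230],(364,400))]))
E
```

```text
[0.6691 0.0189 0.0775]
```

View pics/c6.png

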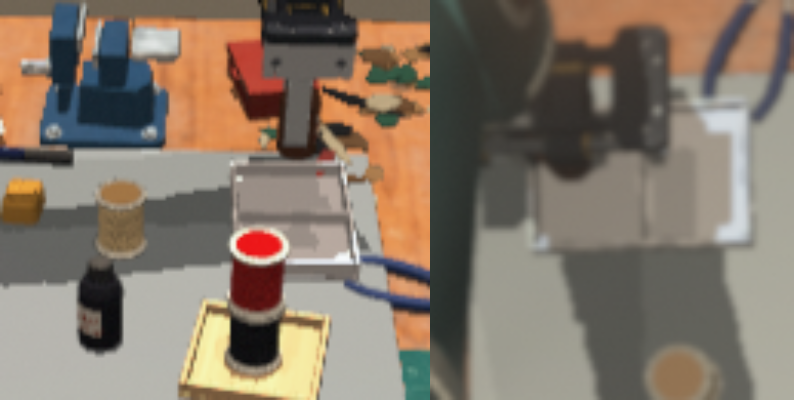

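The brown bottle hangs over the far bay (side crop (297,140) above the bay at ~(290,190)); the stack still stands. Lowering.

Request:
move_arm(translation=[[0,0,0.08],[0,0,0.16],[0,0,0.24],[0,0,0.29],[0,0,0.325],[0,0,0.325],[0,0,0.325]], delta_rot=[[0,0,0],[0,0,0],[0,0,0],[0,0,0],[0,0,0],[0,0,0],[0,0,0]])

```text
clock: 24.8
ee_pos: [0.6688, 0.0191, 0.0277]
orientation: [-3.141, 0.0, -0.0]
ft_force: [0.3, 0.0, -1.0]
finger_gap: 0.033
gripper_force: 15.0
```

Request:
move_arm(translation=[[0,0,0.004],[0,0,0.004],[0,0,0.004]], delta_rot=[[0,0,0],[0,0,0],[0,0,0]])

```text
clock: 25.18
ee_pos: [0.6688, 0.019, 0.0273]
orientation: [-3.142, 0.0, -0.0]
ft_force: [-1.2, -1.3, 4.0]
finger_gap: 0.0334
gripper_force: 15.0
```

Request:
move_arm(translation=[[0,0,0],[0,0,0],[0,0,0],[0,0,0]], delta_rot=[[0,0,0],[0,0,0],[0,0,0],[0,0,0]], grip=0.05)

```text
clock: 25.68
ee_pos: [0.6687, 0.019, 0.027]
orientation: [-3.142, 0.0, 0.0]
ft_force: [-0.2, 0.2, 0.7]
finger_gap: 0.0493
gripper_force: 0.0
```

Request:
move_arm(translation=[[0,0,-0.1],[0,0,-0.25],[0,0,-0.45],[0,0,-0.65],[-0.2,0.1,-0.8],[-0.45,0.3,-0.8],[-0.7,0.5,-0.8],[-0.9,0.7,-0.8],[-0.9,0.7,-0.8]], delta_rot=[[0,0,0],[0,0,0],[0,0,0],[0,0,0],[0,0,0],[0,0,0],[0,0,0],[0,0,0],[0,0,0]])

```text
clock: 26.8
ee_pos: [0.5325, -0.0885, 0.149]
orientation: [3.14, -0.006, 0.002]
ft_force: [1.0, 0.4, 0.3]
finger_gap: 0.0493
gripper_force: 0.0
```

```bash
python3 - <<'E'
from fit import *
s=telemetry.state();print(np.round(s["ee_pos"],4))
a=snapshot("side");b=snapshot("top")
g=[.669,.019,.045]
m=masks("brown_dye",dict(side=proj("side",[g])[0],top=proj("top",[g])[0])); print({n:m[n].sum() for n in m})
if m: print(fit("brown_dye",m,[.669,.019,.01,0],False))
E
```

```text
[ 0.5325 -0.0885  0.149 ]
{'side': np.int64(310)}
(array([ 0.67351935,  0.04971852, -0.00964583,  0.        ]), np.float64(0.9293572669368848))
```

Request:
move_arm(translation=[[-0.04,0.2,0],[-0.08,0.4,0],[-0.115,0.573,0],[-0.115,0.573,0],[-0.115,0.573,0.2],[-0.115,0.573,0.45],[-0.115,0.573,0.7],[-0.115,0.573,0.815],[-0.115,0.573,0.815],[-0.115,0.573,0.815]], delta_rot=[[0,0,0],[0,0,0],[0,0,0],[0,0,0],[0,0,0],[0,0,0],[0,0,0],[0,0,0],[0,0,0],[0,0,0]], grip=1)

```text
clock: 28.25
ee_pos: [0.5174, -0.1718, 0.0261]
orientation: [3.141, 0.0, 0.002]
ft_force: [0.3, -0.3, 0.1]
finger_gap: 0.0942
gripper_force: 0.0
```

Request:
move_arm(translation=[[0,0,0],[0,0,0],[0,0,0],[0,0,0],[0,0,0],[0,0,0],[0,0,0],[0,0,0],[0,0,0]], delta_rot=[[0,0,0],[0,0,0],[0,0,0],[0,0,0],[0,0,0],[0,0,0],[0,0,0],[0,0,0],[0,0,0]], grip=-0.5, grip_force=15)

```text
clock: 29.38
ee_pos: [0.5165, -0.1719, 0.0248]
orientation: [-3.142, 0.0, 0.0]
ft_force: [0.8, 0.3, -0.1]
finger_gap: 0.0333
gripper_force: 15.0
```

Request:
move_arm(translation=[[0,0,-0.15],[0,0,-0.35],[0,0,-0.55],[0,0,-0.75],[0,-0.15,-0.8],[0,-0.35,-0.8],[0.05,-0.55,-0.8],[0.15,-0.75,-0.8],[0.3,-0.79,-0.8],[0.3,-0.79,-0.8]], delta_rot=[[0,0,0],[0,0,0],[0,0,0],[0,0,0],[0,0,0],[0,0,0],[0,0,0],[0,0,0],[0,0,0],[0,0,0]])

```text
clock: 30.62
ee_pos: [0.5622, -0.0526, 0.1446]
orientation: [-3.141, -0.002, 0.0]
ft_force: [0.0, 0.3, -0.8]
finger_gap: 0.0334
gripper_force: 15.0
```

Request:
move_arm(translation=[[0.15,0,0],[0.35,0,0],[0.55,0,0],[0.72,0,0],[0.72,0,0],[0.72,0,0.15],[0.72,0,0.35],[0.72,0,0.5],[0.72,0,0.5],[0.72,0,0.5]], delta_rot=[[0,0,0],[0,0,0],[0,0,0],[0,0,0],[0,0,0],[0,0,0],[0,0,0],[0,0,0],[0,0,0],[0,0,0]])

```text
clock: 31.88
ee_pos: [0.6695, -0.0537, 0.071]
orientation: [3.142, -0.001, 0.001]
ft_force: [0.1, 0.1, -0.8]
finger_gap: 0.0337
gripper_force: 15.0
```

```bash
python3 - <<'E'
from fit import *
a=snapshot("side");b=snapshot("top");print(np.round(telemetry.state()["ee_pos"],4))
cv2.imwrite("pics/c7.png",np.hstack([cv2.resize(a[100:220,220:360],(467,400)),cv2.resize(b[90:200,140:230],(327,400))]))
E
```

```text
[ 0.6699 -0.0536  0.0712]
```

View pics/c7.png

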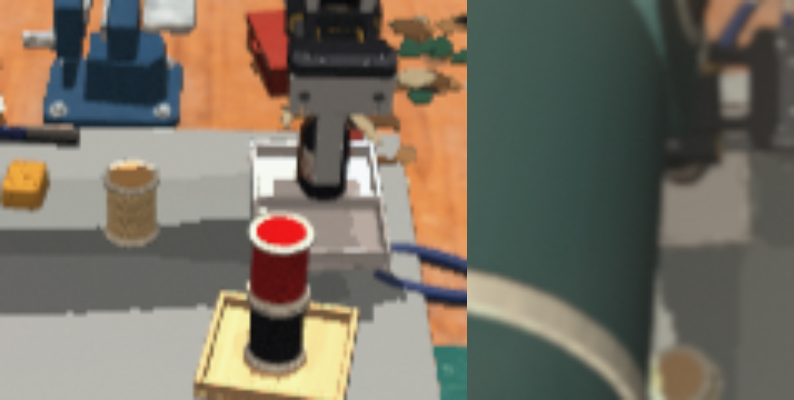

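The black bottle hangs over the near bay (side crop (323,160)), and the stack is untouched. Lowering gently.

Request:
move_arm(translation=[[0,0,0.07],[0,0,0.14],[0,0,0.21],[0,0,0.25],[0,0,0.283],[0,0,0.283],[0,0,0.283],[0,0,0.283]], delta_rot=[[0,0,0],[0,0,0],[0,0,0],[0,0,0],[0,0,0],[0,0,0],[0,0,0],[0,0,0]])

```text
clock: 32.98
ee_pos: [0.6698, -0.0535, 0.0276]
orientation: [3.142, -0.0, 0.001]
ft_force: [0.9, -1.8, 1.9]
finger_gap: 0.0332
gripper_force: 15.0
```

Request:
move_arm(translation=[[0,0,0],[0,0,0],[0,0,0],[0,0,0]], delta_rot=[[0,0,0],[0,0,0],[0,0,0],[0,0,0]], grip=0.05)

```text
clock: 33.48
ee_pos: [0.6694, -0.0534, 0.0273]
orientation: [-3.141, 0.0, 0.0]
ft_force: [0.0, -0.9, -0.6]
finger_gap: 0.0494
gripper_force: 0.0
```

Request:
move_arm(translation=[[0,0,-0.1],[0,0,-0.25],[0,0,-0.45],[0,0,-0.65],[-0.2,0,-0.75],[-0.45,0,-0.75],[-0.7,-0.1,-0.75],[-1,-0.3,-0.75],[-1,-0.3,-0.75],[-1,-0.3,-0.75]], delta_rot=[[0,0,0],[0,0,0],[0,0,0],[0,0,0],[0,0,0],[0,0,0],[0,0,0],[0,0,0],[0,0,0],[0,0,0]])

```text
clock: 34.72
ee_pos: [0.5205, -0.0087, 0.1414]
orientation: [3.141, -0.0, 0.004]
ft_force: [-0.0, -0.0, -0.2]
finger_gap: 0.0491
gripper_force: 0.0
```

```bash
python3 - <<'E'
from fit import *
a=snapshot("side");b=snapshot("top")
m=masks("wax_lump",dict(side=(228,156),top=(180,231))); print({n:m[n].sum() for n in m})
if m: print(fit("wax_lump",m,[.4396,0,.008,-.05],True))
for l,g in dict(brown_dye=[.669,.019,.045],black_dye=[.67,-.053,.045]).items():
    m=masks(l,dict(side=proj("side",[g])[0],top=proj("top",[g])[0])); print(l,{n:m[n].sum() for n in m})
    if len(m)>1: print(fit(l,m,[*g[:2],.01,0],False))
E
```

```text
{'top': np.int64(256)}
(array([ 0.43932656,  0.008038  , -0.03240721, -0.15693533]), np.float64(0.9042039972432805))
brown_dye {'side': np.int64(174), 'top': np.int64(276)}
(array([0.66930157, 0.01927366, 0.02198221, 0.        ]), np.float64(0.7252134888524401))
black_dye {'side': np.int64(283), 'top': np.int64(205)}
(array([ 0.66932779, -0.05201478,  0.01000131,  0.        ]), np.float64(0.8163050716883067))
```

Request:
move_arm(translation=[[-0.1,0,0],[-0.2,-0.02,0],[-0.35,-0.05,0],[-0.543,-0.05,0],[-0.543,-0.05,0],[-0.543,-0.05,0],[-0.543,-0.05,0],[-0.543,-0.05,0],[-0.543,-0.05,0],[-0.543,-0.05,0]], delta_rot=[[0,0,-0.05],[0,0,-0.1],[0,0,-0.15],[0,0,-0.2],[0,0,-0.26],[0,0,-0.32],[0,0,-0.38],[0,0,-0.43],[0,0,-0.482],[0,0,-0.482]], grip=1)

```text
clock: 36.38
ee_pos: [0.4381, -0.001, 0.1399]
orientation: [-2.284, -2.156, -0.0]
ft_force: [0.4, 0.5, -0.4]
finger_gap: 0.0941
gripper_force: 0.0
```

Request:
move_arm(translation=[[0,0,0.25],[0,0,0.5],[0,0,0.7],[0,0,0.8],[0,0,0.85],[0,0,0.85],[0,0,0.85]], delta_rot=[[0,0,0],[0,0,0],[0,0,0],[0,0,0],[0,0,0],[0,0,0],[0,0,0]])

```text
clock: 37.25
ee_pos: [0.4386, -0.001, 0.0132]
orientation: [2.283, 2.156, 0.001]
ft_force: [0.1, -0.2, 0.0]
finger_gap: 0.0937
gripper_force: 0.0
```

Request:
move_arm(translation=[[0,0,0],[0,0,0],[0,0,0],[0,0,0],[0,0,0],[0,0,0],[0,0,0],[0,0,0],[0,0,0]], delta_rot=[[0,0,0],[0,0,0],[0,0,0],[0,0,0],[0,0,0],[0,0,0],[0,0,0],[0,0,0],[0,0,0]], grip=-0.6, grip_force=20)

```text
clock: 38.38
ee_pos: [0.438, -0.0009, 0.0124]
orientation: [-2.283, -2.158, 0.0]
ft_force: [0.8, 0.2, -0.3]
finger_gap: 0.0317
gripper_force: 19.7
```

Request:
move_arm(translation=[[0,0,-0.15],[0,0,-0.35],[0,0,-0.55],[0,0,-0.73],[-0.15,0.05,-0.73],[-0.35,0.1,-0.73],[-0.55,0.2,-0.73],[-0.75,0.3,-0.73],[-0.9,0.35,-0.73],[-0.9,0.35,-0.73]], delta_rot=[[0,0,0],[0,0,0],[0,0,0],[0,0,0],[0,0,0],[0,0,0],[0,0,0],[0,0,0],[0,0,0],[0,0,0]])

```text
clock: 39.62
ee_pos: [0.4828, -0.14, 0.1216]
orientation: [-2.286, -2.155, 0.0]
ft_force: [-0.5, 1.3, -1.1]
finger_gap: 0.0321
gripper_force: 19.7
```

Request:
move_arm(translation=[[-0.15,0.07,0],[-0.35,0.15,0],[-0.6,0.25,0],[-0.8,0.33,0],[-0.95,0.4,0],[-0.95,0.4,0]], delta_rot=[[0,0,0],[0,0,0],[0,0,0],[0,0,0],[0,0,0],[0,0,0]])

```text
clock: 40.38
ee_pos: [0.5347, -0.2859, 0.1214]
orientation: [-2.285, -2.155, 0.0]
ft_force: [-1.1, 1.4, -0.6]
finger_gap: 0.0317
gripper_force: 19.7
```

```bash
python3 - <<'E'
from fit import *
a=snapshot("side");s=telemetry.state();print(np.round(s["ee_pos"],4))
d=R.from_rotvec(s["orientation"]).inv().apply(np.array([.548,-.366,.06])-s["ee_pos"])/.15;print(np.round(d,3))
cv2.imwrite("pics/c8.png",cv2.resize(a[130:300,180:350],(600,600)))
E
```

```text
[ 0.5346 -0.2845  0.1215]
[-0.538  0.121  0.41 ]
```

View pics/c8.png

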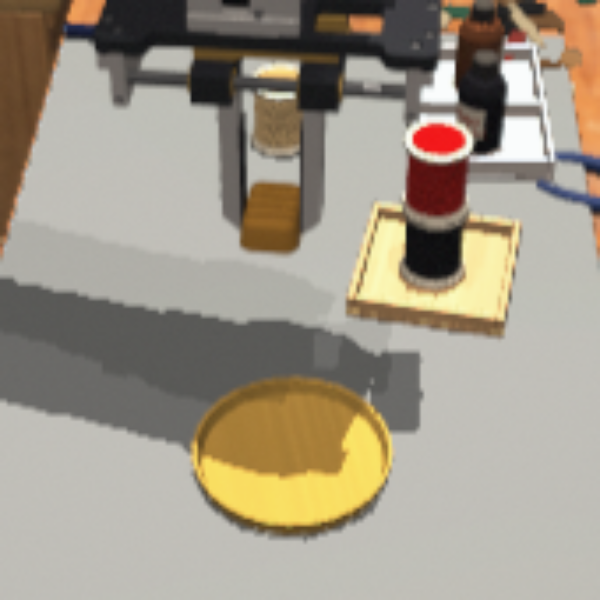

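The wax hangs level between the fingers (270,215), grooves up. Both bottles stand in the white tray (480,60)/(485,100), the stack is fine and the dish is clear.

Request:
move_arm(translation=[[-0.2,0.04,0],[-0.4,0.08,0],[-0.54,0.12,0],[-0.54,0.12,0],[-0.54,0.12,0.2],[-0.54,0.12,0.4],[-0.54,0.12,0.55],[-0.54,0.12,0.65],[-0.54,0.12,0.69],[-0.54,0.12,0.69]], delta_rot=[[0,0,0],[0,0,0],[0,0,0],[0,0,0],[0,0,0],[0,0,0],[0,0,0],[0,0,0],[0,0,0],[0,0,0]])

```text
clock: 41.68
ee_pos: [0.5482, -0.3662, 0.0186]
orientation: [2.283, 2.158, 0.0]
ft_force: [0.2, -0.5, -0.6]
finger_gap: 0.0314
gripper_force: 19.7
```

Request:
move_arm(translation=[[0,0,0.01],[0,0,0.01],[0,0,0.01]], delta_rot=[[0,0,0],[0,0,0],[0,0,0]])

```text
clock: 42.05
ee_pos: [0.5481, -0.3663, 0.0172]
orientation: [2.283, 2.157, 0.0]
ft_force: [-0.1, -0.0, 0.4]
finger_gap: 0.032
gripper_force: 19.7
```

Request:
move_arm(translation=[[0,0,0.006],[0,0,0.012],[0,0,0.012],[0,0,0.012]], delta_rot=[[0,0,0],[0,0,0],[0,0,0],[0,0,0]])

```text
clock: 42.55
ee_pos: [0.5481, -0.3662, 0.0154]
orientation: [2.283, 2.158, -0.0]
ft_force: [-2.2, 0.4, 4.8]
finger_gap: 0.032
gripper_force: 20.1
```

Contact. I open moderately so the fingers stay inside the rim, then retreat upward.

Request:
move_arm(translation=[[0,0,0],[0,0,0],[0,0,0],[0,0,0],[0,0,0]], delta_rot=[[0,0,0],[0,0,0],[0,0,0],[0,0,0],[0,0,0]], grip=0.05)

```text
clock: 43.18
ee_pos: [0.548, -0.3662, 0.015]
orientation: [-2.283, -2.158, 0.0]
ft_force: [0.4, -0.3, 0.3]
finger_gap: 0.0494
gripper_force: 0.0
```

Request:
move_arm(translation=[[0,0,-0.1],[0,0,-0.25],[0,0,-0.45],[0,0,-0.7],[0,0,-1],[0,0,-1],[-0.3,0,-1],[-0.6,0,-1],[-1,0,-1],[-1,0,-1]], delta_rot=[[0,0,0],[0,0,0],[0,0,0],[0,0,0],[0,0,0],[0,0,0],[0,0,0],[0,0,0],[0,0,0],[0,0,0]])

```text
clock: 44.42
ee_pos: [0.5368, -0.5206, 0.1645]
orientation: [-2.289, -2.151, 0.003]
ft_force: [-0.4, 0.4, -0.3]
finger_gap: 0.0496
gripper_force: 0.0
```

Request:
move_arm(translation=[[-0.2,-0.3,0],[-0.4,-0.6,0],[-0.6,-0.9,0],[-0.6,-0.9,0],[-0.6,-0.9,0],[-0.6,-0.9,0]], delta_rot=[[0,0,0],[0,0,0],[0,0,0],[0,0,0],[0,0,0],[0,0,0]])

```text
clock: 45.18
ee_pos: [0.4012, -0.597, 0.1653]
orientation: [2.281, 2.16, 0.001]
ft_force: [0.3, 0.4, -0.3]
finger_gap: 0.0493
gripper_force: 0.0
```

```bash
python3 - <<'E'
from fit import *
a=snapshot("side");b=snapshot("top");print(np.round(telemetry.state()["ee_pos"],4))
cv2.imwrite("pics/c9.png",np.hstack([cv2.resize(a[120:300,160:360],(420,378)),cv2.resize(b[100:275,140:310+5],(378,378))]))
E
```

```text
[ 0.4008 -0.5973  0.1651]
```

View pics/c9.png

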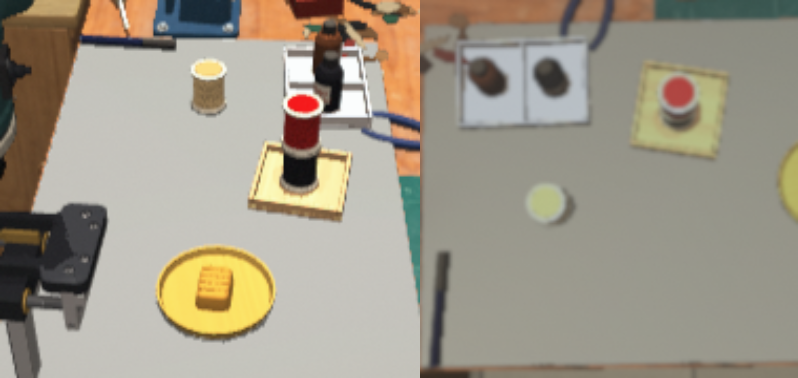

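The wax lies in the dish, grooves up (side crop (215,287)). Each bay of the white tray holds one upright bottle (top crop (487,77), (552,77)), red is on black in the wooden tray, and the sand spool is untouched. The arm is clear, so I hand in.

```bash
python3 -c "
from station import order
print(order.job_done())"
```

```text
the job is handed in; nothing more can be done
None
```

I handed the job in at about 45 s: red spool on black in the wooden tray, one dye bottle upright in each bay, and the beeswax flat, grooves up, in the brass dish. The sand spool was left standing and nothing tipped; no verdict came back.

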